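# Load the bake-out chamber, latch its lid and tighten the port cover crosswise

## Task

Put every loose locating pin on the table into the chamber's open well and push the hinged lid shut until it snaps home on its catch. Then tighten the port cover's four wing screws clockwise, evenly and in cross order (one screw, then the diagonally opposite one, then the other diagonal): first bring all four to about half way, then go round again and turn all four fully home. Leave the bottle and the foil pouch behind the chamber alone.

Things in the scene. Friction and masses are not known exactly. Their poses are not given: they have to be found in the camera images.
- chamber: a fixed metal chamber, 124 x 226 mm base, 61 mm high without the screws. Origin: centre of its underside, on the table; z up, x towards its back, y to its left. Right half (-y): an open well under a hinged lid. Left half: a port block with a square steel cover (112 x 116 mm, top 55 mm above the table, on a black gasket) held by four wing screws at the corners of a 76 mm square.
- well (a point): centre of the well's floor, 16 mm above the table; axes as the chamber's. Inside the well is 96 mm along x, 76 mm along y and 36 mm deep, walls 8 mm.
- lid_hinge (a point): point on the lid's hinge axis, which runs along the chamber's x at the well's outer (-y) edge, 53 mm above the table, 48 mm in -y from the well's centre; axes as the chamber's.
- lid_edge (a point): point on the lid at the middle of its free edge, on the face that is on top when shut; 90 mm from the hinge axis in the lid's plane. Lid: flat plate 112 mm along the hinge, 96 mm from hinge to free edge, 8 mm thick, with a small tongue for the catch under the middle of its free edge. Axes fixed to the lid: y from hinge to free edge, z out of that face.
- lid (a joint): lid angle, rad: 0 = flat shut and seated on the catch, grows as it opens; it starts at 1.75 to 2.1, leaning outward past upright (away from the cover). A stiff hinge (0.08 N m) holds it where it is left; at about 0.13 it meets a spring catch, and takes some 4 to 6 N of downward push near the free edge to snap past it to 0.
- cover (a point): centre of the port cover's top face, 55 mm above the table; axes as the chamber's. A low round boss (28 mm wide, 5 mm high) stands there.
- wing_front_left (a point): the front left of the four wing screws of the port cover (front is the chamber's -x side, left its +y side): two upright ears in one line, together 40 mm long, 9 mm thick and 20 mm high, over a 15 mm round hub that is 9 mm high; it turns on the spot about the vertical. The point is on the screw's axis, at mid-height of the ears, 19 mm above the cover (74 mm above the table); its x axis lies along the ears, z up.
- wing_front_right (a point): the same point of the front right wing screw, which is like the others.
- wing_back_left (a point): the same point of the back left wing screw, which is like the others.
- wing_back_right (a point): the same point of the back right wing screw, which is like the others.
- screw_front_left (a joint): turn of the front left wing screw, rad, growing clockwise seen from above: 0 = slack, ears along the chamber's x; 0.785 = half way; 1.571 = fully home against a hard stop, ears along the chamber's y and in line with the small black mark on the cover beside it. Plain friction (about 0.07 N m) all the way; it stays where it is left. Starts between 0 and 0.3.
- screw_front_right (a joint): the same for the front right wing screw.
- screw_back_left (a joint): the same for the back left wing screw.
- screw_back_right (a joint): the same for the back right wing screw.
- pin_1: a plain grey metal locating pin, 11 mm thick and 56 mm long, 35 g, lying on the table; it does not roll. Origin: middle of its underside; its length is along its y. Two to four such pins are there; an absent one reads None from the start.
- pin_2: another such pin, or absent.
- pin_3: another such pin, or absent.
- pin_4: another such pin, or absent.
- wash_bottle: bystander: a white squeeze bottle, 80 x 65 x 210 mm, standing behind the work; origin at the centre of its underside
- pouch: bystander: a flat foil pouch, 77 x 107 x 13 mm, lying behind the chamber; origin under its centre

How it is judged:
On the way, in this order (a step that is already met when the one before it is completed fails the run):
1. all pins lie in the well and the lid is snapped shut, before the screws are turned (x of pin_1 in the frame of well between -0.05 and 0.05 m and y of pin_1 in the frame of well between -0.04 and 0.04 m and z of each of pin_1, pin_2, pin_3, pin_4 in the frame of well below 0.036 m and x of pin_2 in the frame of well between -0.05 and 0.05 m and y of pin_2 in the frame of well between -0.04 and 0.04 m and x of pin_3 in the frame of well between -0.05 and 0.05 m and y of pin_3 in the frame of well between -0.04 and 0.04 m and x of pin_4 in the frame of well between -0.05 and 0.05 m and y of pin_4 in the frame of well between -0.04 and 0.04 m and value of joint lid below 0.035 rad), for 0.2 s.
2. one diagonal pair of screws is about half way, the other pair still slack (((value of joint screw_front_left between 0.55 and 1.2 rad and value of joint screw_back_right between 0.55 and 1.2 rad and value of joint each of screw_front_right, screw_back_left below 0.45 rad) or (value of joint screw_front_right between 0.55 and 1.2 rad and value of joint screw_back_left between 0.55 and 1.2 rad and value of joint each of screw_front_left, screw_back_right below 0.45 rad))), for 0.2 s.
3. all four screws are about half way, none home (value of joint screw_front_left between 0.55 and 1.2 rad and value of joint screw_front_right between 0.55 and 1.2 rad and value of joint screw_back_left between 0.55 and 1.2 rad and value of joint screw_back_right between 0.55 and 1.2 rad), for 0.2 s.
4. one diagonal pair is fully home, the other pair still about half way (((value of joint each of screw_front_left, screw_back_right above 1.42 rad and value of joint screw_front_right between 0.55 and 1.2 rad and value of joint screw_back_left between 0.55 and 1.2 rad) or (value of joint each of screw_front_right, screw_back_left above 1.42 rad and value of joint screw_front_left between 0.55 and 1.2 rad and value of joint screw_back_right between 0.55 and 1.2 rad))), for 0.2 s.
At the end, for the whole second after the job is handed in: every pin lies inside the well, below its rim and at rest; the lid is seated on its catch (joint below 0.035 rad); all four wing screws are fully home (above 1.42 of 1.571 rad) (all of step 1 and value of joint each of screw_front_left, screw_front_right, screw_back_left, screw_back_right above 1.42 rad and linear speed of each of pin_1, pin_2, pin_3, pin_4 below 0.03 m/s); the robot touches nothing.
It fails at once if a screw is driven home (over 1.3 rad) while another is still slack (under 0.5 rad) (value of joint any of screw_front_left, screw_front_right, screw_back_left, screw_back_right above 1.3 rad and value of joint any of screw_front_left, screw_front_right, screw_back_left, screw_back_right below 0.5 rad).
It fails at once if the bottle or the loose pouch is pushed over 3 cm away, or the bottle tipped (distance of any of wash_bottle, pouch from where it was at the start of the episode above 0.03 m or angle between wash_bottle's own z axis and vertical above 0.4 rad).
Of pin_1, pin_2, pin_3, pin_4 only 2 to 4 are there at a start; the rules pass over those that are not, and their reading is None.
At some moment in a run one of pin_1, pin_2, pin_3, pin_4 may be knocked a few centimetres aside while the robot is not near it.
Once in a run the grip may slacken for a moment while it holds something.
It also fails if it takes over 210 s, if anything falls off the work surface, if the arm or the gripper's body presses on something with over 40 N, if the wrist force passes 120 N, or if a joint passes its speed limit or range.

## Robot

A 6-joint arm with a two-finger parallel gripper is mounted at the origin on a cart in front of the work surface, level with it; the furniture and walls round the work are solid. World frame = base frame: x ahead of the robot, y to its left, z up, the work surface at z = 0. Lengths are in m, angles in rad, forces in N, time in s.
With the tool pointing down it reaches from about 0.35 to 0.85 m from the base axis. Payload 8.1 kg.
Tool frame: the origin (TCP) lies midway between the tips of the shut fingers; the grasp point (between the pads) lies 19 mm behind it (robot.grip_point_offset is the distance from the TCP to the grasp point, in m); z points along the fingers, y is the line along which they close (so a half turn about z gives the same grasp; the last joint's range is limited). The gripper opens to 93 mm and grips with 3 to 60 N. Pads are 15 mm wide; open, the fingers measure 128 mm over their backs; the gripper's body (75 mm by 188 mm) begins 65 mm behind the grasp point.
Start: joints at [-1.373, 0.13, 1.488, -0, 1.523, -0.085], TCP at [0.167, -0.576, 0.189] pointing down, gripper open.
Joint ranges: [-2.96, 2.96], [-0.89, 2.26], [0.02, 2.5], [-1.34, 4.48], [0, 2.73], [-2.66, 2.66]. Speed limits (rad/s): [2.39, 2.39, 2.79, 3.14, 3.14, 3.14].

## Interface

Orientations are given as a rotation vector (axis times angle).
In Python, from plant import robot, read_camera, job gives the robot as it stands.
- The arm moves only by the shell command python3 -m inch 'ROWS' [FORCE]. ROWS is JSON, one flat list of numbers, 5 for each row, row after row: the shift along the world's x, y, z in mm, then the turn about the world's z in degrees, then the opening in per cent of the stroke, from 0 (shut) to 100 (fully open). In form: [dx, dy, dz, yaw, hand, dx, dy, dz, yaw, hand, ...]. A call has 1 to 10 rows; each row is the pose to reach, as a shift and turn from the pose commanded when the call began; what a row does not reach only later rows make up. A row lasts 1/12 s, in which the tool goes at most 41.7 mm and 7.16 degrees, less where a joint would pass 70% of its speed; a pose out of reach is approached as far as the arm can. A call with a gripper value outside its range is refused whole. The fingers move at their own pace and stop on an object; FORCE is the grip in N (left out, the last holds). Time passes only in rows, so rows that repeat a pose let the fingers close. It gives the time, the measured TCP pose, the force, the opening and the grip force at its end, in the units of the state.
- robot.read_state(): the state, without advancing time (a new reading comes with each control period).
- read_camera(name): name is "side" or "top" or "wrist"; returns a dict with "image" (400x640x3 uint8, blue, green, red), "K" (3x3 intrinsics, pixels), "D" ([k1, k2, p1, p2, k3] as OpenCV has them; the pictures are not rectified), "extrinsics" (4x4, takes a point from world to camera coordinates); the wrist camera has in their place "mount" (4x4, takes a point from camera to tool coordinates, whose origin is the TCP and whose axes are the flange's). Camera axes: x right, y down, z forward; pixel columns grow to the right and rows downward; lengths in m; the calibration is good to about 2 mm. A picture is of the moment at which its call begins: read the wrist's pose just before it. There is no depth.
- job.close_job(): hands the job in; it is judged then, once.
The state is a dict: "t": time; "q": joint angles; "dq": joint speeds; "joint_torque": joint torques, N m; "tool_pos": TCP position; "orientation": TCP orientation; "force": force on the tool from outside, world axes, zero at the start; "wrist_torque": the same for the moment, N m; "opening": finger opening in m; "gripper_force": force on a finger pad.
Only numpy, scipy, OpenCV 4.12 (cv2) and the standard library are available. Lean on these libraries where they do the work, as an engineer would, in place of code of your own. Each camera call takes 0.05 s, during which the arm holds its last target. There are 200 camera calls.

## Working session

There is one attempt and no reset: what is moved stays moved. The work goes in short steps, Python scripts to look and compute and a shell command to move; the robot and the scene stay as the last step left them, time stands still between calls to the robot, and variables do not carry over. Pictures are saved under pics/ and viewed, at most 14 in all, crops included, and the job is handed in when it is done.

```bash
ls; mkdir -p pics; cat > h.py <<'E'
import numpy as np, cv2
from plant import robot, read_camera, job
def snap(n,f):
    s=robot.read_state(); c=read_camera(n); cv2.imwrite(f'pics/{f}.png',c['image'])
    if 'extrinsics' in c: E=np.array(c['extrinsics'])
    else:
        T=np.eye(4);T[:3,:3]=cv2.Rodrigues(np.array(s['orientation'],float))[0];T[:3,3]=s['tool_pos']
        E=np.linalg.inv(T@np.array(c['mount']))
    np.savez(f'pics/{f}.npz',K=c['K'],D=c['D'],E=E); return s
def ray(f,px,z):
    d=np.load(f'pics/{f}.npz'); E=d['E']
    u=cv2.undistortPoints(np.array(px,float).reshape(-1,1,2),d['K'],d['D']).reshape(-1,2)
    R=E[:3,:3];o=-R.T@E[:3,3]
    r=np.c_[u,np.ones(len(u))]@R
    return o+r*((np.array(z)-o[2])/r[:,2])[:,None]
def proj(f,P):
    d=np.load(f'pics/{f}.npz');E=d['E']
    return cv2.projectPoints(np.array(P,float).reshape(-1,1,3),cv2.Rodrigues(E[:3,:3])[0],E[:3,3],d['K'],d['D'])[0].reshape(-1,2)
E
python3 - <<'E'
from h import *
s=snap('top','top0');snap('side','side0')
print(s)
for f in('top0','side0'):
    d=np.load(f'pics/{f}.npz');print(d['K'],-d['E'][:3,:3].T@d['E'][:3,3],d['E'][:3,:3])
E
```

```text
pics
{'t': 0.0, 'q': array([-1.37338160e+00,  1.31139768e-01,  1.48925198e+00, -2.57829744e-05,
        1.52296273e+00, -8.53767243e-02]), 'dq': array([4.69126882e-04, 3.51285169e-04, 5.61485861e-04, 2.84156921e-05,
       5.11726409e-04, 5.73005025e-05]), 'joint_torque': array([-1.08884840e-03, -5.59830987e+01, -4.91769075e+01,  7.66411331e-02,
        3.50846106e-02, -1.25898000e-04]), 'tool_pos': array([ 0.16732978, -0.57557418,  0.18821524]), 'orientation': array([-3.10850004e+00, -4.42483349e-01,  1.95228873e-04]), 'force': array([0.36732404, 1.17529028, 0.61295201]), 'wrist_torque': array([-0.03024618, -0.01032418, -0.00434001]), 'gripper_force': 0.0, 'opening': 0.09306992018217895}
[[471.6317719    0.         323.37370994]
 [  0.         471.6317719  192.95380108]
 [  0.           0.           1.        ]] [0.50125356 0.00683916 0.90683078] [[-0.02721176 -0.99949691  0.01629267]
 [-0.99471711  0.02546056 -0.0994466 ]
 [ 0.09898175 -0.01891272 -0.9949095 ]]
[[435.43174865   0.         316.23418378]
 [  0.         435.43174865 201.26593046]
 [  0.           0.           1.        ]] [ 0.68181093 -0.60116873  0.64094764] [[ 0.98769822  0.15606234 -0.0098372 ]
 [ 0.09717815 -0.66187987 -0.74328423]
 [-0.12250972  0.73318455 -0.66890342]]
```

View pics/top0.png

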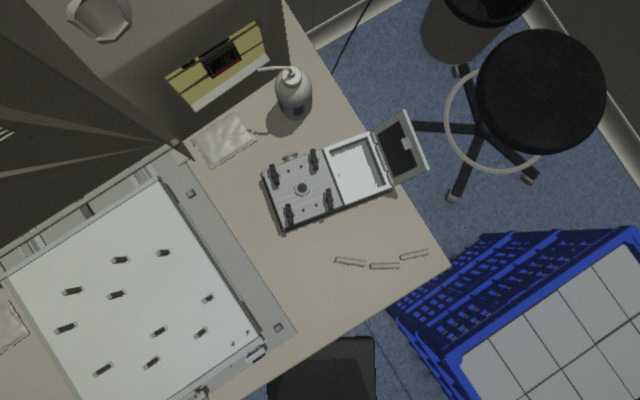

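View pics/side0.png

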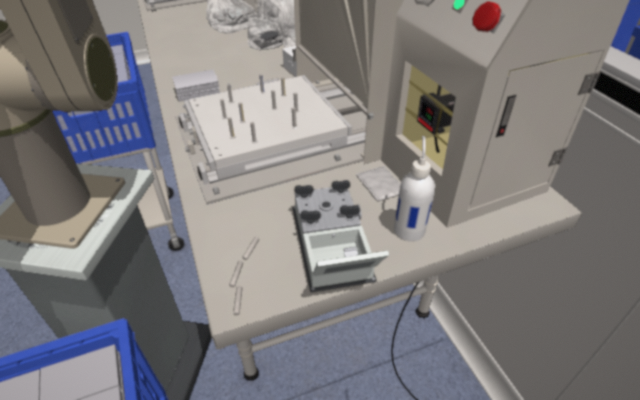

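Top: chamber at px (265–395, 130–230), with the lid open to the right at (400,150) and three pins at (350,262), (385,266) and (414,255). The side view also shows three pins in a row. I'll enlarge both.

```bash
python3 - <<'E'
from h import *
a=cv2.imread('pics/top0.png')[100:285,250:450]
cv2.imwrite('pics/c1.png',cv2.resize(a,None,fx=3.2,fy=3.2,interpolation=cv2.INTER_CUBIC))
a=cv2.imread('pics/side0.png')[170:320,220:400]
cv2.imwrite('pics/c2.png',cv2.resize(a,None,fx=4,fy=4,interpolation=cv2.INTER_CUBIC))
E
```

```text
(no output)
```

View pics/c1.png

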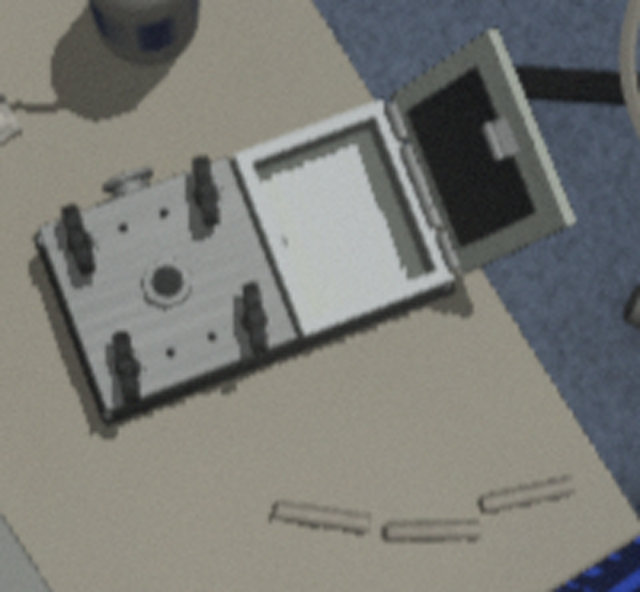

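View pics/c2.png

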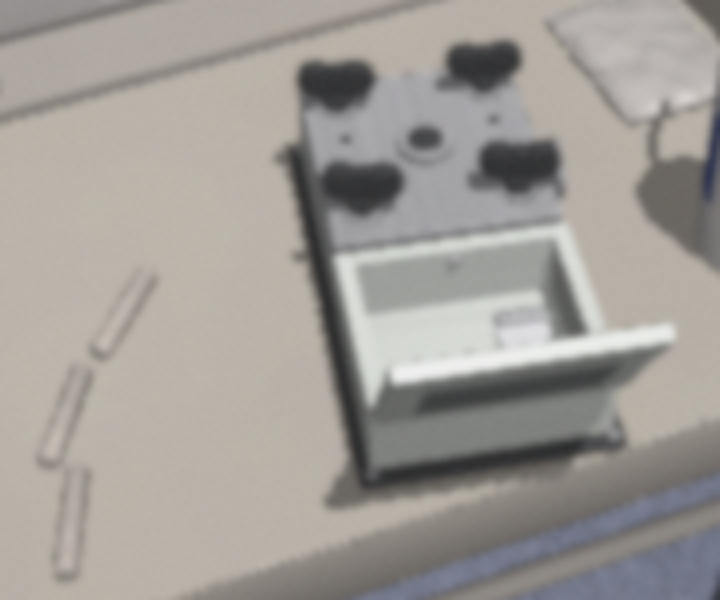

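Read-offs in the top crop:
- **Boss and ears:** boss (167,283). Ear centres are BL (78,240), BR (205,190), FR (253,318) and FL (123,368).
- **Cover corners:** (40,238) and (108,415).
- **Well outer corners:** (385,102), (452,285), (300,337) and (236,157).
- **Pins:** (275,510)-(370,522), (385,532)-(480,531) and (482,503)-(574,485).
- **Lid free edge:** (495,30)-(573,222).

```bash
python3 - <<'E'
from h import *
np.set_printoptions(precision=4,suppress=True)
c=lambda L:np.array(L,float)/3.2+[250,100]
w=ray('top0',c([(78,240),(205,190),(253,318),(123,368)]),[.084]*4)[:,:2]
print('wings BL BR FR FL',w)
print([np.linalg.norm(w[i]-w[(i+1)%4]) for i in range(4)])
b=ray('top0',c([(167,283)]),[.060])[0,:2]; print('boss',b,'mean',w.mean(0))
v=(w[0]+w[1]-w[2]-w[3]);v2=(w[0]+w[3]-w[1]-w[2]);print('yaw',np.degrees([np.arctan2(v[1],v[0]),np.arctan2(-v2[0],v2[1])]))
W=ray('top0',c([(385,102),(452,285),(300,337),(236,157)]),[.052]*4)[:,:2];print('well corners',W,W.mean(0),[np.linalg.norm(W[i]-W[(i+1)%4]) for i in range(4)])
C=ray('top0',c([(40,238),(108,415)]),[.055]*2)[:,:2];print('cover',C,np.linalg.norm(C[0]-C[1]))
p=ray('top0',c([(275,511),(370,523),(385,532),(480,531),(482,502),(574,486)]),[.009]*6)[:,:2]
for i in 0,2,4:
  d=p[i+1]-p[i];print('pin',(p[i]+p[i+1])/2,np.linalg.norm(d),np.degrees(np.arctan2(d[1],d[0])))
s=lambda L:np.array(L,float)/4+[220,170]
p=ray('side0',s([(150,270),(97,353),(85,365),(45,462),(80,467),(66,574)]),[.006]*6)[:,:2]
for i in 0,2,4:
  d=p[i+1]-p[i];print('pinS',(p[i]+p[i+1])/2,np.linalg.norm(d),np.degrees(np.arctan2(d[1],d[0])))
w=ray('side0',s([(336,75),(483,58),(520,155),(361,180)]),[.080]*4)[:,:2];print('sideW BL? ',w)
E
```

```text
wings BL BR FR FL [[ 0.617   0.0764]
 [ 0.6431  0.006 ]
 [ 0.5716 -0.0185]
 [ 0.5461  0.0531]]
[np.float64(0.07506781575052711), np.float64(0.07559621501476083), np.float64(0.07599303529031924), np.float64(0.07465603435670246)]
boss [0.5947 0.0288] mean [0.5944 0.0293]
yaw [18.525 19.964]
well corners [[ 0.6975 -0.0992]
 [ 0.5903 -0.1336]
 [ 0.5628 -0.0458]
 [ 0.6674 -0.0123]] [ 0.6295 -0.0727] [np.float64(0.11256570056968632), np.float64(0.09194917455111402), np.float64(0.10981790800904022), np.float64(0.09196930498571701)]
cover [[0.6228 0.1004]
 [0.5215 0.0637]] 0.10774259172183168
pin [ 0.4592 -0.0584] 0.05646418081957107 -98.70751351549126
pin [ 0.449 -0.123] 0.05611073436751374 -90.97033284294388
pin [ 0.4694 -0.1805] 0.05551073954899342 -81.80091581654655
pinS [ 0.4605 -0.0577] 0.057758637070308684 -101.3037157468068
pinS [ 0.4502 -0.123 ] 0.05788011635487185 -91.94116988107783
pinS [ 0.4707 -0.1799] 0.05627054196065991 -79.83894363869747
sideW BL?  [[ 0.5492  0.0469]
 [ 0.62    0.0706]
 [ 0.6455  0.0021]
 [ 0.574  -0.0257]]
```

Everything agrees: spacing is 76 mm, the pins come out at 56 mm, and both cameras match. The chamber yaw is about 19°, boss (0.5945, 0.029), well (0.6295, -0.0727). I'll start with pin 3, at (0.470, -0.180).

```bash
python3 -m inch '[303,395,-60,83,45,303,395,-60,83,45,303,395,-60,83,45,303,395,-60,83,45,303,395,-60,83,45,303,395,-60,83,45,303,395,-60,83,45,303,395,-60,83,45,303,395,-60,83,45,303,395,-60,83,45]' 20; python3 -m inch '[0,0,0,0,45]'; python3 -c "
from h import *;s=robot.read_state();print(s['tool_pos'],s['orientation'],s['q'])"
```

```text
t: 0.93
tool_pos: [0.4199, -0.246, 0.139]
orientation: [-2.257, -2.186, 0.0]
force: [0.5, -1.3, -0.3]
opening: 0.0416
gripper_force: 0.0
t: 1.02
tool_pos: [0.422, -0.2416, 0.138]
orientation: [-2.247, -2.192, -0.004]
force: [-0.5, -0.5, -0.0]
opening: 0.0417
gripper_force: 0.0
[ 0.42200706 -0.2416026   0.13796362] [-2.24664522 -2.19230408 -0.00392913] [-0.62788375 -0.14981627  1.86066273  0.00292496  1.43283114 -0.60380647]
```

```bash
python3 -m inch '[48,62,-70,11,45,48,62,-70,11,45,48,62,-70,11,45,48,62,-90,11,45,48,62,-90,11,45]'; python3 -c "
from h import *;s=snap('wrist','w1');print(s['tool_pos'],s['orientation'])
p=ray('w1',[(0,0),(639,0),(0,399),(639,399),(320,200)],[.009]*5);print(p)"
```

```text
t: 1.43
tool_pos: [0.4644, -0.1837, 0.0448]
orientation: [-2.038, -2.381, 0.003]
force: [-0.6, 0.1, -1.7]
opening: 0.0417
gripper_force: 0.0
[ 0.4643607  -0.18372467  0.04483122] [-2.03802569 -2.38138265  0.00275783]
[[ 0.21708124 -0.06751679  0.009     ]
 [ 0.65848368  0.00082983  0.009     ]
 [ 0.16925805 -0.43831198  0.009     ]
 [ 0.81271848 -0.33246946  0.009     ]
 [ 0.46183892 -0.17636892  0.009     ]]
```

View pics/w1.png

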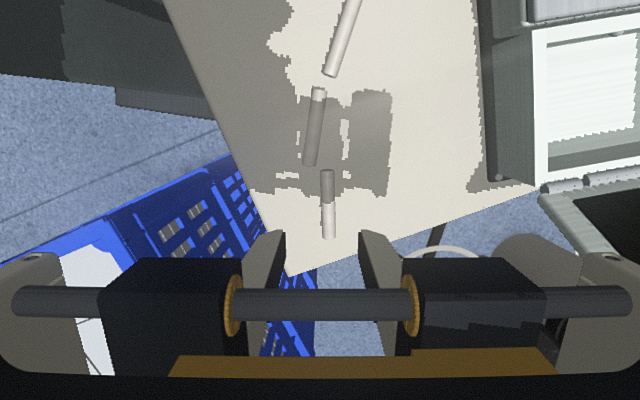

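The wrist view shows pin 3 at (327,170)-(330,238), pin 2 at (319,89)-(309,164) and pin 1's near end at (330,75). Pin 3 lies between the fingers, lined up with them.

```bash
python3 -m inch '[0,0,0,0,45,0,0,0,0,45]'; python3 -c "
from h import *
p=ray('w1',[(327,171),(330,238),(319,89),(309,164)],[.009]*4)[:,:2]
for i in (0,2):
  d=p[i+1]-p[i];print((p[i]+p[i+1])/2,np.linalg.norm(d),np.degrees(np.arctan2(d[1],d[0])))"
```

```text
t: 1.65
tool_pos: [0.4678, -0.1871, 0.0509]
orientation: [2.044, 2.383, 0.0]
force: [0.2, 0.4, 0.9]
opening: 0.0421
gripper_force: 0.0
[ 0.46912274 -0.17972793] 0.054659236484802164 -78.2629822796399
[ 0.44889379 -0.12262312] 0.054377071387931575 -89.15156387898247
```

```bash
python3 -m inch '[2,7,-15,1,45,2,7,-30,1,45,2,7,-47,1,45,2,7,-47,1,45,2,7,-47,1,0,2,7,-47,1,0,2,7,-47,1,0,2,7,-47,1,0,2,7,-47,1,0,2,7,-47,1,0]' 25;
```

```text
t: 2.48
tool_pos: [0.4696, -0.1791, 0.003]
orientation: [2.023, 2.403, 0.0]
force: [-0.1, -0.8, 0.8]
opening: 0.0068
gripper_force: 0.0
```

```bash
python3 -m inch '[0,0,0,0,0,0,0,0,0,0]'; python3 -c "
from h import *;snap('wrist','w2')
a=cv2.imread('pics/w2.png')[0:260,200:500];cv2.imwrite('pics/w2c.png',cv2.resize(a,None,fx=2,fy=2))"
```

```text
t: 2.65
tool_pos: [0.4693, -0.1789, 0.0025]
orientation: [2.023, 2.403, 0.0]
force: [0.2, 0.3, 0.9]
opening: 0.0002
gripper_force: 0.0
```

View pics/w2c.png

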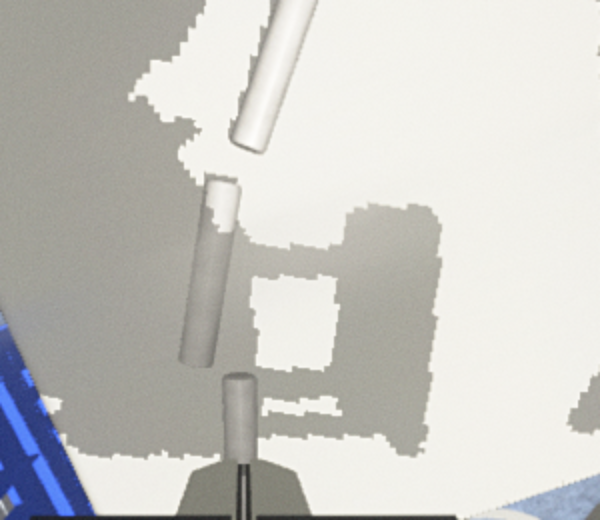

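```bash
python3 -c "
from h import *
c=lambda L:np.array(L,float)/2+[200,0]
print(ray('w2',c([(240,376),(240,460),(223,185),(195,362),(250,148)]),[.009]*5)[:,:2])
print((proj('w2',[[.4693,-.1789,.0025]])-[200,0])*2)
d=np.load('pics/w2.npz')['E'];print(-d[:3,:3].T@d[:3,3])"
```

```text
[[ 0.46362897 -0.15208784]
 [ 0.46843109 -0.17988267]
 [ 0.44901353 -0.09657647]
 [ 0.4490109  -0.15006142]
 [ 0.45498356 -0.08521635]]
[[243.11741872 450.63422492]]
[ 0.45652439 -0.10673779  0.19811749]
```

```bash
python3 -c "
from h import *;snap('side','s2');p=proj('s2',[[.4693,-.1789,.0025]])[0];print(p)
x,y=p.astype(int);x0,y0=max(0,x-60),max(0,y-60)
a=cv2.imread('pics/s2.png')[y0:y0+100,x0:x0+130];print(x0,y0);cv2.imwrite('pics/s2c.png',cv2.resize(a,None,fx=5,fy=5,interpolation=cv2.INTER_CUBIC))"
```

```text
[237.97029958 300.38049248]
177 240
```

View pics/s2c.png

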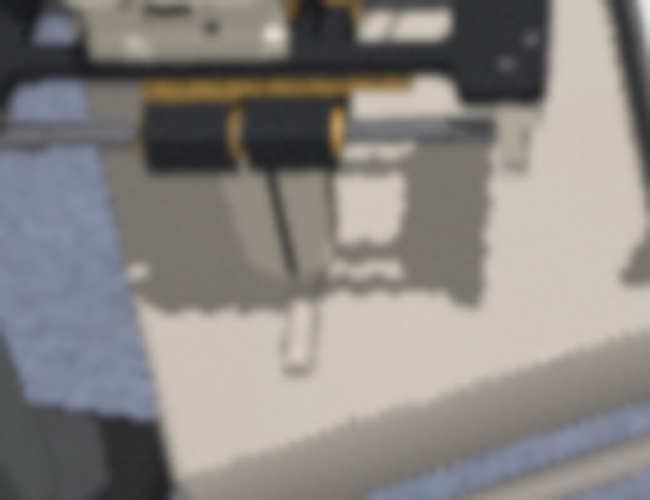

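The side view shows the closed finger tips at crop (300,278), about 5 px above the predicted (305,302). So they sit about 10 mm higher than the reported TCP, just over the pin. I'll open and probe downward for the table.

```bash
python3 -m inch '[0,0,0,0,40,0,0,0,0,40,0,0,0,0,40,0,0,0,0,40,0,0,-2,0,40,0,0,-3,0,40,0,0,-3,0,40]' ; python3 -m inch '[0,0,-2,0,40,0,0,-2,0,40,0,0,-2,0,40]'
```

```text
t: 3.33
tool_pos: [0.4689, -0.1788, -0.0011]
orientation: [-2.023, -2.403, 0.0]
force: [-0.6, 0.1, 0.1]
opening: 0.0369
gripper_force: 0.0
t: 3.58
tool_pos: [0.4691, -0.1789, -0.0028]
orientation: [-2.023, -2.403, 0.0]
force: [0.1, 0.0, -0.4]
opening: 0.0373
gripper_force: 0.0
```

```bash
python3 -m inch '[0,0,-2,0,40,0,0,-2,0,40,0,0,-2,0,40]'
```

```text
t: 3.83
tool_pos: [0.4691, -0.1789, -0.0048]
orientation: [-2.023, -2.403, 0.0]
force: [0.2, -0.6, -0.6]
opening: 0.0371
gripper_force: 0.0
```

```bash
python3 -m inch '[0,0,-2,0,40,0,0,-2,0,40,0,0,-2,0,40]'; python3 -m inch '[0,0,-1,0,40,0,0,-1,0,40]';python3 -m inch '[0,0,-1,0,40,0,0,-1,0,40]'
```

```text
t: 4.08
tool_pos: [0.4691, -0.1789, -0.0068]
orientation: [-2.023, -2.403, 0.0]
force: [0.2, -0.2, 0.1]
opening: 0.0374
gripper_force: 0.0
t: 4.25
tool_pos: [0.4692, -0.1789, -0.0078]
orientation: [-2.023, -2.403, 0.0]
force: [0.4, -0.1, 0.7]
opening: 0.0376
gripper_force: 0.0
t: 4.42
tool_pos: [0.4691, -0.1789, -0.0088]
orientation: [-2.023, -2.403, 0.0]
force: [1.0, 0.2, -0.5]
opening: 0.037
gripper_force: 0.0
```

```bash
python3 -m inch '[0,0,0,0,0,0,0,0,0,0,0,0,0,0,0,0,0,0,0,0,0,0,0,0,0,0,0,0,0,0,0,0,0,0,0]' 25
```

```text
t: 5.0
tool_pos: [0.4693, -0.1789, -0.0086]
orientation: [2.023, 2.403, 0.0]
force: [0.3, -0.0, -0.6]
opening: 0.0008
gripper_force: 0.0
```

```bash
python3 -c "
from h import *;snap('side','s3');snap('wrist','w3')
for z in (-.0086,0,.0025,.0136,.02): print(z,(proj('s3',[[.4693,-.1789,z]])[0]-[177,240])*5, (proj('w3',[[.4693,-.1789,z]])[0]-[250,100])*3)
a=cv2.resize(cv2.imread('pics/s3.png')[240:340,177:277],None,fx=4,fy=4,interpolation=cv2.INTER_CUBIC)
b=cv2.resize(cv2.imread('pics/w3.png')[100:260,250:380],None,fx=3,fy=3,interpolation=cv2.INTER_CUBIC)
o=np.zeros((480,790,3),np.uint8);o[:400,:400]=a;o[:480,400:]=b;cv2.imwrite('pics/s3c.png',o)"
```

```text
-0.0086 [309.00046296 320.25072163] [214.89444815 375.85350247]
0 [305.79282789 306.06699026] [214.9416945  389.91111682]
0.0025 [304.85149788 301.90246242] [214.95616894 394.21826636]
0.0136 [300.6228116  283.18265528] [215.02491685 414.67840185]
0.02 [298.14755712 272.21614523] [215.06823026 427.57138014]
```

View pics/s3c.png

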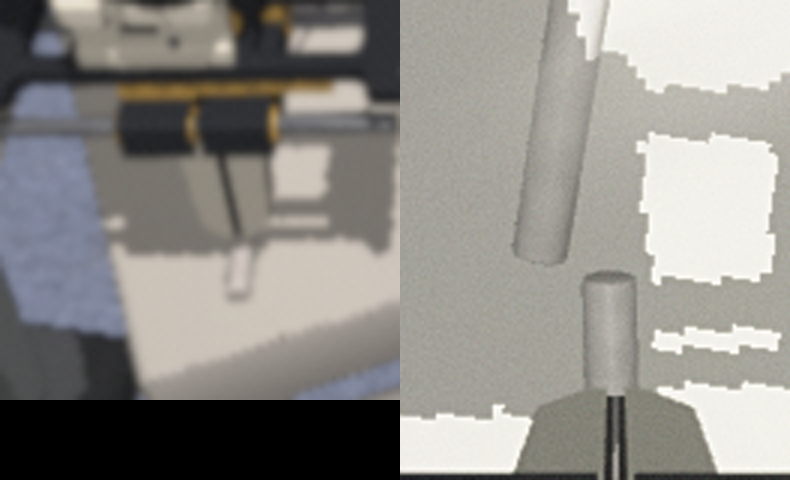

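Allowing for the finger faces' 7.5 mm offset, the real tips are about 20 mm above the reported TCP, so they're still over the pin. I'll open and keep probing down gently.

```bash
python3 -m inch '[0,0,0,0,40,0,0,0,0,40,0,0,0,0,40,0,0,0,0,40,0,0,-2,0,40,0,0,-4,0,40,0,0,-4,0,40]' ; python3 -m inch '[0,0,-2,0,40,0,0,-4,0,40,0,0,-4,0,40]'
```

```text
t: 5.68
tool_pos: [0.4688, -0.1788, -0.0132]
orientation: [-2.023, -2.403, 0.0]
force: [-0.0, 0.6, -0.7]
opening: 0.0365
gripper_force: 0.0
t: 5.93
tool_pos: [0.4688, -0.1788, -0.0172]
orientation: [-2.023, -2.403, 0.0]
force: [-1.1, -0.6, 0.1]
opening: 0.0371
gripper_force: 0.0
```

```bash
python3 -m inch '[0,0,-2,0,40,0,0,-2,0,40]';python3 -m inch '[0,0,0,0,0,0,0,0,0,0,0,0,0,0,0,0,0,0,0,0,0,0,0,0,0,0,0,0,0,0,0,0,0,0,0]' 25
```

```text
t: 6.1
tool_pos: [0.469, -0.1788, -0.019]
orientation: [-2.023, -2.403, 0.0]
force: [-0.5, 0.1, -1.2]
opening: 0.0373
gripper_force: 0.0
t: 6.68
tool_pos: [0.4698, -0.1792, -0.0168]
orientation: [2.023, 2.403, 0.0]
force: [-7.9, 4.7, 20.8]
opening: 0.0014
gripper_force: 21.4
```

```bash
python3 -m inch '[0,0,3,0,40,0,0,3,0,40,0,0,3,0,40,0,0,3,0,40,0,0,3,0,40,0,0,0,0,40]' ; python3 -m inch '[0,0,-2,0,40,0,0,-4,0,40,0,0,-4,0,40]'; python3 -m inch '[0,0,-2,0,40,0,0,-2,0,40]'; python3 -m inch '[0,0,-2,0,40,0,0,-2,0,40]'
```

```text
t: 7.18
tool_pos: [0.4695, -0.1791, -0.0185]
orientation: [2.023, 2.403, 0.0]
force: [-0.7, -0.1, 0.1]
opening: 0.0355
gripper_force: 0.0
t: 7.43
tool_pos: [0.4687, -0.1787, -0.0234]
orientation: [-2.022, -2.403, 0.0]
force: [0.1, 0.5, -0.3]
opening: 0.0367
gripper_force: 0.0
t: 7.6
tool_pos: [0.469, -0.1788, -0.025]
orientation: [-2.023, -2.403, 0.0]
force: [0.0, 0.4, 0.2]
opening: 0.0375
gripper_force: 0.0
t: 7.77
tool_pos: [0.469, -0.1789, -0.027]
orientation: [-2.023, -2.403, 0.0]
force: [-0.6, -0.1, 0.1]
opening: 0.0374
gripper_force: 0.0
```

```bash
python3 -m inch '[0,0,-1,0,40,0,0,-1,0,40]';python3 -m inch '[0,0,0,0,0,0,0,0,0,0,0,0,0,0,0,0,0,0,0,0,0,0,0,0,0,0,0,0,0,0,0,0,0,0,0]' 25
```

```text
t: 7.93
tool_pos: [0.4692, -0.1789, -0.0278]
orientation: [-2.023, -2.403, 0.0]
force: [0.7, -0.3, 0.0]
opening: 0.0374
gripper_force: 0.0
t: 8.52
tool_pos: [0.4693, -0.179, -0.0276]
orientation: [2.023, 2.403, 0.0]
force: [-0.2, 0.6, 0.0]
opening: 0.0107
gripper_force: 25.0
```

The grip is solid (10.7 mm, 25 N), with the real tips about 28 mm behind the reported TCP. I'll lift, swing round clear of the lid and go over the well.

```bash
python3 -m inch '[0,0,15,0,0,0,10,45,0,0,10,40,75,3,0,20,80,78,6,0,30,110,78,9,0,60,112,78,9,0,100,106,78,9,0,130,104,78,9,0,147,102,78,9,0,147,102,78,9,0]' 25;python3 -m inch '[0,0,0,0,0,0,0,0,0,0]'
```

```text
t: 9.35
tool_pos: [0.6192, -0.0771, 0.0503]
orientation: [1.827, 2.554, 0.001]
force: [0.6, -0.5, -0.6]
opening: 0.0108
gripper_force: 25.0
t: 9.52
tool_pos: [0.6152, -0.0768, 0.0497]
orientation: [-1.827, -2.554, 0.001]
force: [0.5, -0.6, -0.1]
opening: 0.0107
gripper_force: 25.0
```

```bash
python3 -m inch '[0,0,-20,0,0,0,0,-40,0,0,0,0,-56,0,0,0,0,-56,0,0]';python3 -m inch '[0,0,0,0,22,0,0,0,0,22,0,0,0,0,22,0,0,0,0,22,0,0,0,0,22]'; python3 -m inch '[0,0,20,0,22,0,0,50,0,22,0,0,70,0,22,0,0,70,0,40]'; python3 -c "
from h import *;snap('top','top1')
a=cv2.imread('pics/top1.png')[100:285,250:450]
cv2.imwrite('pics/top1c.png',cv2.resize(a,None,fx=3.2,fy=3.2,interpolation=cv2.INTER_CUBIC))"
```

```text
t: 9.85
tool_pos: [0.6118, -0.0763, -0.0097]
orientation: [-1.825, -2.549, 0.004]
force: [-0.2, -0.0, -1.3]
opening: 0.0106
gripper_force: 25.0
t: 10.27
tool_pos: [0.6171, -0.0771, -0.0043]
orientation: [1.827, 2.553, 0.001]
force: [0.6, 0.3, -0.3]
opening: 0.0204
gripper_force: 0.0
t: 10.6
tool_pos: [0.6202, -0.0777, 0.0709]
orientation: [1.823, 2.548, 0.006]
force: [0.8, 0.0, 1.0]
opening: 0.0238
gripper_force: 0.0
```

View pics/top1c.png

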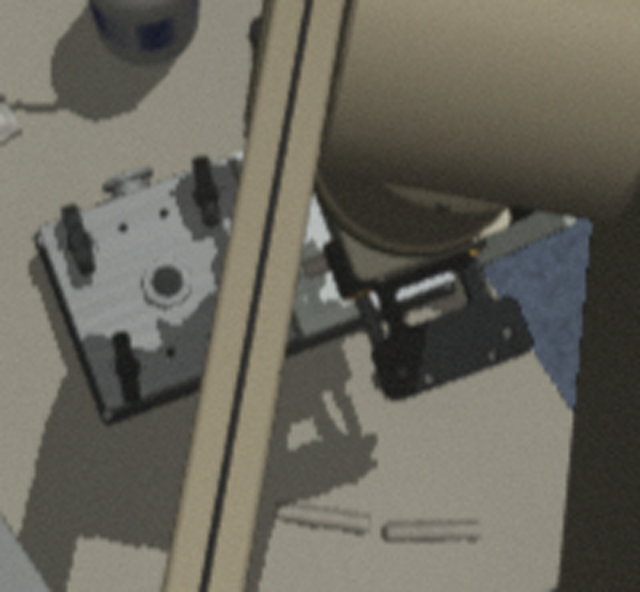

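Pin 3 is off the table. Pins 1 and 2 are unmoved, at (280,512)-(370,522) and (385,532)-(480,531). Next is pin 2.

```bash
python3 -m inch '[-40,5,5,-5,40,-80,5,0,-10,40,-120,-10,-15,-15,40,-150,-30,-30,-20,40,-168,-46,-45,-20,40,-168,-46,-60,-20,40,-168,-46,-60,-20,40]'; python3 -m inch '[0,0,0,0,40,0,0,0,0,40]'
```

```text
t: 11.23
tool_pos: [0.4441, -0.1224, 0.0005]
orientation: [-2.242, -2.192, 0.004]
force: [-0.3, 0.2, -0.7]
opening: 0.0373
gripper_force: 0.0
t: 11.4
tool_pos: [0.4489, -0.1228, 0.0049]
orientation: [2.244, 2.199, 0.0]
force: [0.2, -0.4, 0.4]
opening: 0.0375
gripper_force: 0.0
```

```bash
python3 -m inch '[0,0,-15,0,40,0,0,-28,0,40,0,0,-33,0,40,0,0,-33,0,40,0,0,-33,0,0,0,0,-33,0,0,0,0,-33,0,0,0,0,-33,0,0,0,0,-33,0,0,0,0,-33,0,0]' 25;python3 -m inch '[0,0,0,0,0,0,0,0,0,0]'
```

```text
t: 12.23
tool_pos: [0.4486, -0.123, -0.0282]
orientation: [2.244, 2.198, 0.001]
force: [-0.1, -0.3, 2.9]
opening: 0.0107
gripper_force: 25.0
t: 12.4
tool_pos: [0.4486, -0.123, -0.0283]
orientation: [2.244, 2.198, 0.001]
force: [0.3, 1.9, 4.9]
opening: 0.0107
gripper_force: 25.0
```

```bash
python3 -m inch '[0,0,15,0,0,5,15,45,3,0,20,45,75,6,0,50,65,78,10,0,90,65,78,14,0,130,60,78,20,0,165,56,78,20,0,194,55,78,20,0,194,55,78,20,0,194,55,78,20,0]' 25;python3 -m inch '[0,0,0,0,0,0,0,0,0,0]'
```

```text
t: 13.23
tool_pos: [0.6423, -0.0679, 0.0477]
orientation: [-1.827, -2.553, 0.002]
force: [-1.7, -0.4, -1.2]
opening: 0.0107
gripper_force: 25.0
t: 13.4
tool_pos: [0.6411, -0.0679, 0.0491]
orientation: [-1.828, -2.554, 0.001]
force: [-0.2, -0.5, 0.1]
opening: 0.011
gripper_force: 25.0
```

```bash
python3 -m inch '[1,0,-20,0,0,1,0,-40,0,0,1,0,-46,0,0,1,0,-46,0,0,1,0,-46,0,0,1,0,-46,0,22,1,0,-46,0,22,1,0,-46,0,22,1,0,-46,0,22,1,0,-46,0,22]';python3 -m inch '[0,0,20,0,22,0,0,50,0,22,0,0,62,0,22,-40,8,62,-8,40,-90,10,60,-16,40,-130,15,50,-24,40,-170,15,30,-30,40,-183,10,10,-30,40,-183,10,0,-30,40,-183,10,0,-30,40]'; python3 -m inch '[0,0,0,0,40,0,0,0,0,40]';python3 -c "
from h import *;snap('wrist','w4')
for P in ([.459,-.0865,.011],[.459,-.0305,.011],[.46,-.058,.011]):print(proj('w4',[P]))"
```

```text
t: 14.23
tool_pos: [0.6436, -0.068, 0.004]
orientation: [1.828, 2.554, 0.001]
force: [-0.2, -0.6, -0.3]
opening: 0.0204
gripper_force: 0.0
t: 15.07
tool_pos: [0.457, -0.0574, 0.0006]
orientation: [-2.425, -1.992, 0.004]
force: [0.2, 0.6, -0.2]
opening: 0.0373
gripper_force: 0.0
t: 15.23
tool_pos: [0.4627, -0.0584, 0.0051]
orientation: [2.425, 1.994, 0.003]
force: [0.8, -0.5, -0.1]
opening: 0.0372
gripper_force: 0.0
[[323.95378529 267.51055934]]
[[307.06502589 188.94487954]]
[[317.16571502 228.72190254]]
```

View pics/w4.png

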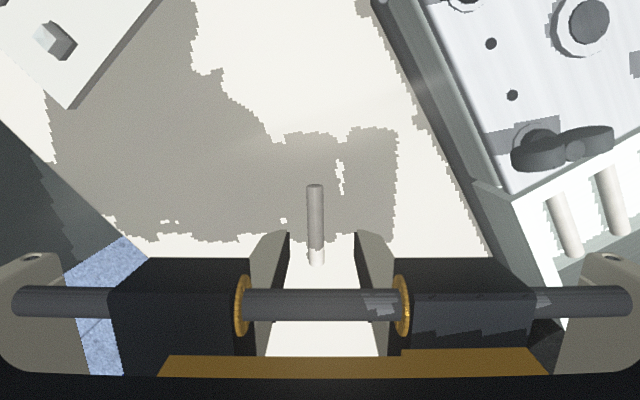

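Two pins lie parallel in the well at (565,225) and (612,200). Pin 1 is at (314,185)-(317,265), centred between the fingers. Gripping it.

```bash
python3 -m inch '[-3,0,-15,0,40,-3,0,-28,0,40,-3,0,-33,0,40,-3,0,-33,0,40,-3,0,-33,0,0,-3,0,-33,0,0,-3,0,-33,0,0,-3,0,-33,0,0,-3,0,-33,0,0,-3,0,-33,0,0]' 25;python3 -m inch '[0,0,0,0,0,0,0,0,0,0]'
```

```text
t: 16.12
tool_pos: [0.4578, -0.058, -0.0291]
orientation: [2.427, 1.994, 0.001]
force: [-1.3, 0.0, 4.1]
opening: 0.0106
gripper_force: 25.5
t: 16.28
tool_pos: [0.4577, -0.058, -0.0292]
orientation: [2.427, 1.994, 0.001]
force: [-0.3, -0.0, 5.5]
opening: 0.0106
gripper_force: 25.7
```

```bash
python3 -m inch '[0,0,15,0,0,0,0,45,4,0,10,0,75,8,0,40,0,78,15,0,80,0,78,22,0,120,-5,78,30,0,150,-12,78,30,0,172,-15,78,30,0,172,-15,78,30,0,172,-15,78,30,0]' 25;python3 -m inch '[0,0,0,0,0,0,0,0,0,0]'
```

```text
t: 17.12
tool_pos: [0.6292, -0.0729, 0.0472]
orientation: [-1.827, -2.554, 0.001]
force: [-0.4, 0.7, -0.4]
opening: 0.0106
gripper_force: 25.0
t: 17.28
tool_pos: [0.628, -0.0727, 0.0479]
orientation: [-1.828, -2.554, 0.001]
force: [0.4, 0.5, -1.1]
opening: 0.0108
gripper_force: 25.0
```

```bash
python3 -m inch '[2,0,-20,0,0,2,0,-40,0,0,2,0,-40,0,0,2,0,-40,0,0,2,0,-40,0,22,2,0,-40,0,22,2,0,-40,0,22,2,0,-40,0,22,2,0,-40,0,22]';python3 -m inch '[0,0,30,0,22,0,0,70,0,22,0,0,110,0,10,0,0,155,0,0,10,-30,155,0,0,23,-65,155,0,0,36,-100,155,0,0,43,-126,155,0,0,43,-126,155,0,0,43,-126,155,0,0]'; python3 -m inch '[0,0,0,0,0,0,0,0,0,0]';python3 -c "
from h import *;snap('wrist','w5');snap('side','s5')
w=cv2.imread('pics/w5.png');s=cv2.imread('pics/s5.png')[190:320,220:400]
o=np.vstack([cv2.resize(w,(400,250)),cv2.resize(s,(400,289),interpolation=cv2.INTER_CUBIC)]);cv2.imwrite('pics/m5.png',cv2.resize(o,None,fx=1.1,fy=1.1))"
```

```text
t: 18.03
tool_pos: [0.6318, -0.073, 0.0093]
orientation: [1.828, 2.554, 0.001]
force: [-0.3, -0.8, 0.5]
opening: 0.0203
gripper_force: 0.0
t: 18.87
tool_pos: [0.6741, -0.2006, 0.1629]
orientation: [-1.831, -2.552, 0.0]
force: [0.0, 1.9, -0.5]
opening: 0.0004
gripper_force: 0.0
t: 19.03
tool_pos: [0.6741, -0.1977, 0.1634]
orientation: [-1.827, -2.555, -0.0]
force: [-0.5, 0.1, -0.4]
opening: 0.0005
gripper_force: 0.0
```

View pics/m5.png

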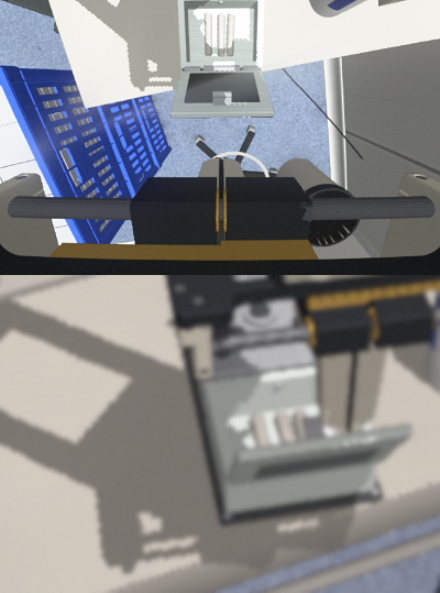

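```bash
python3 -c "
from h import *
f=lambda P:(proj('s5',[P])[0]-[220,190])*2.444+[0,275]
for z in (.163,.185,.191,.2):print(z,f([.674,-.198,z]),f([.674-.0024,-.198-.0071,z]))
# lid: angle from wrist picture: free edge corners at w5
c=lambda L:np.array(L,float)/1.1*1.6
h=np.array([.645,-.118]);u=np.array([.326,-.946]);x=np.array([.946,.326])
for th in (1.75,1.85,1.95,2.05,2.15):
  r,n=96,8
  y=r*np.cos(th)-n*np.sin(th);z=53+r*np.sin(th)+n*np.cos(th)
  P=np.r_[h-u*y/1e3,z/1e3]
  print(th,P,[(proj('w5',[P+np.r_[x*s,0]])[0]/1.6*1.1).round(0) for s in(-.056,.056)],[f(P+np.r_[x*s,0]).round(0) for s in(-.056,.056)])
"
```

```text
0.163 [338.4815631  453.63974977] [333.257649  462.6023648]
0.185 [340.65896392 428.49282944] [335.32458393 437.47758307]
0.191 [341.27048794 421.41546553] [335.90524856 430.40435604]
0.2 [342.20251618 410.6162401 ] [336.79038314 419.60966986]
1.75 [ 0.65314462 -0.1416344   0.14603668] [array([163.,  92.]), array([276.,  91.])] [array([224., 411.]), array([397., 387.])]
1.85 [ 0.65613188 -0.15030293  0.1430777 ] [array([164., 101.]), array([275., 101.])] [array([227., 425.]), array([401., 401.])]
1.95 [ 0.65900791 -0.15864871  0.13921869] [array([166., 109.]), array([273., 109.])] [array([229., 440.]), array([404., 415.])]
2.05 [ 0.66174397 -0.16658834  0.13449821] [array([167., 116.]), array([272., 116.])] [array([232., 455.]), array([407., 430.])]
2.15 [ 0.66431274 -0.17404248  0.12896342] [array([169., 122.]), array([270., 122.])] [array([234., 471.]), array([410., 445.])]
```

The view shows three pins flat in the well and the lid at about 2.05 rad, with the shut fingers outside it. Now I'll descend and sweep the lid over along its arc.

```bash
python3 -m inch '[0,0,-40,0,0,0,0,-76,0,0,-6,17,-76,0,0,-12,35,-76,0,0,-17,50,-72,0,0,-23,66,-67,0,0,-27,78,-67,0,0,-31,91,-68,0,0,-35,101,-72,0,0,-38,110,-77,0,0]'; python3 -m inch '[0,0,0,0,0,0,0,0,0,0]'
```

```text
t: 19.97
tool_pos: [0.6366, -0.0877, 0.0871]
orientation: [1.826, 2.554, 0.001]
force: [0.7, -0.4, 1.2]
opening: 0.0005
gripper_force: 0.5
t: 20.13
tool_pos: [0.6355, -0.0883, 0.0854]
orientation: [-1.826, -2.554, 0.001]
force: [-0.3, 0.2, -0.9]
opening: 0.0006
gripper_force: 0.0
```

```bash
python3 -m inch '[-3,8,-6,0,0,-5,15,-14,0,0,-7,21,-23,0,0,-9,26,-32,0,0,-10,30,-38,0,0,-12,34,-42,0,0,-12,34,-42,0,0]'; python3 -m inch '[0,0,-3,0,0,0,0,-3,0,0]'; python3 -m inch '[0,0,-3,0,0,0,0,-3,0,0]'
```

```text
t: 20.72
tool_pos: [0.6227, -0.0538, 0.0425]
orientation: [-1.826, -2.553, 0.002]
force: [-0.1, -0.7, -1.2]
opening: 0.0007
gripper_force: 0.0
t: 20.88
tool_pos: [0.6244, -0.0549, 0.0413]
orientation: [1.828, 2.555, 0.0]
force: [0.2, -0.2, -0.0]
opening: 0.0003
gripper_force: 0.0
t: 21.05
tool_pos: [0.6247, -0.055, 0.0386]
orientation: [1.828, 2.554, 0.001]
force: [0.9, 0.8, 1.7]
opening: 0.0005
gripper_force: 0.7
```

```bash
for i in 1 2 3; do python3 -m inch '[0,0,-3,0,0,0,0,-3,0,0]' | grep -E "tool_pos|force:"; done
```

```text
tool_pos: [0.624, -0.0552, 0.0349]
force: [0.6, -0.2, 0.5]
gripper_force: 0.0
tool_pos: [0.6243, -0.0552, 0.032]
force: [0.5, 0.4, -0.4]
gripper_force: 0.0
tool_pos: [0.6245, -0.0551, 0.0316]
force: [-8.1, 0.6, 15.9]
gripper_force: 8.1
```

```bash
python3 -m inch '[0,0,-1,0,0,0,0,-1,0,0]' | grep -E "tool_pos|force:"; python3 -m inch '[0,0,20,0,0,0,0,60,0,0,0,0,95,0,0,0,0,95,0,0]';python3 -c "
from h import *;snap('wrist','w6');print(robot.read_state()['tool_pos'])
for z in (.061,.074):print(z,[proj('w6',[[*(np.array([.6295,-.0727])+x*np.array([.946,.326])+y*np.array([-.326,.946])),z]])[0].round() for x,y in((-.056,.048),(.056,.048))])"
```

```text
tool_pos: [0.6247, -0.0551, 0.0315]
force: [-11.9, 1.5, 22.5]
gripper_force: 11.3
t: 22.05
tool_pos: [0.629, -0.0558, 0.1324]
orientation: [1.822, 2.546, 0.008]
force: [1.2, 0.6, 0.9]
opening: 0.0006
gripper_force: 0.0
[ 0.62782556 -0.05558684  0.12908544]
0.061 [array([250., 162.]), array([379., 161.])]
0.074 [array([247., 164.]), array([382., 164.])]
```

View pics/w6.png

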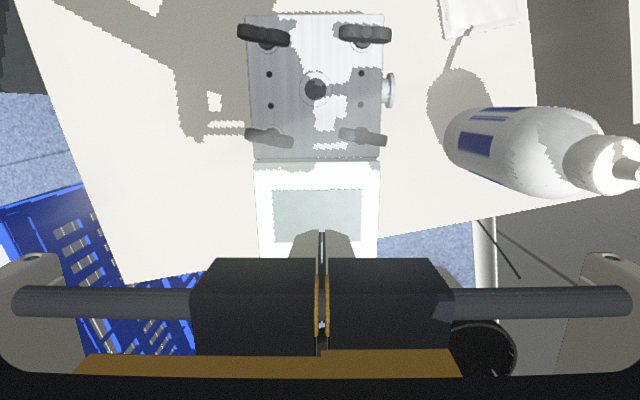

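The lid's free edge is at (253,163)-(381,163), as predicted for flat, and the stop was hard at z = 61 mm, so it's snapped home. Ear ends in this picture:
- **FL:** (238,30)-(291,42)
- **BL:** (339,29)-(392,40)
- **FR:** (245,131)-(294,144)
- **BR:** (339,128)-(387,143)

```bash
python3 -c "
from h import *
E=dict(FL=[(238,30),(291,42)],BL=[(339,29),(392,40)],FR=[(245,131),(294,144)],BR=[(339,128),(387,143)])
b=ray('w6',[(316,90)],[.06])[0];print('boss',b)
psi=np.radians(19);x=np.array([np.cos(psi),np.sin(psi)]);y=np.array([-x[1],x[0]]);B=np.array([.5945,.029])
for k,v in E.items():
  p=ray('w6',v,[.078]*2)[:,:2];d=p[1]-p[0]
  print(k,p.mean(0).round(4),'nominal',(B+(.038 if k[0]=='B' else -.038)*x+(.038 if k[1]=='L' else -.038)*y).round(4),'len',np.linalg.norm(d).round(4),'head',np.degrees(np.arctan2(d[1],d[0])).round(1))
"
```

```text
boss [0.59606913 0.02895438 0.06      ]
FL [0.5485 0.0519] nominal [0.5462 0.0526] len 0.0396 head 6.7
BL [0.6186 0.077 ] nominal [0.6181 0.0773] len 0.0401 head 8.6
FR [ 0.5731 -0.018 ] nominal [ 0.5709 -0.0193] len 0.0399 head 3.8
BR [0.6431 0.0074] nominal [0.6428 0.0054] len 0.0405 head 2.0
```

```bash
python3 -m inch '[-79,108,-30,78,30,-79,108,-30,78,30,-79,108,-30,78,30,-79,108,-30,78,30,-79,108,-40,78,30,-79,108,-45,78,30,-79,108,-45,78,30,-79,108,-45,78,30,-79,108,-45,78,30,-79,108,-45,78,30]' 30; python3 -m inch '[0,0,0,8,30,0,0,0,8,30,0,0,0,8,30,0,0,0,8,30]'; python3 -c "
from h import *;s=snap('wrist','w7');v=s['orientation'];print(s['tool_pos'],2*np.degrees(np.arctan2(v[1],v[0]))-90)"
```

```text
t: 22.93
tool_pos: [0.5442, 0.0531, 0.0768]
orientation: [0.022, -3.139, 0.0]
force: [-0.5, -0.6, 0.2]
opening: 0.0278
gripper_force: 0.0
t: 23.27
tool_pos: [0.5448, 0.053, 0.0777]
orientation: [0.225, -3.132, -0.0]
force: [-0.0, -0.2, -0.1]
opening: 0.0276
gripper_force: 0.0
[0.54475069 0.05303998 0.07765536] -261.7900224770592
```

View pics/w7.png

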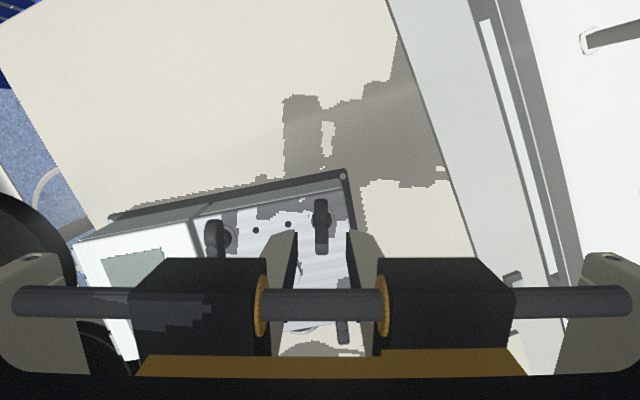

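FL's ears are at (321,200)-(321,254), aligned with the gripper and centred between the fingers. FR is at (214,220)-(216,257).

```bash
python3 -c "
from h import *
p=ray('w7',[(321,199),(321,254)],[.082]*2)[:,:2];d=p[1]-p[0];print(p.mean(0),np.linalg.norm(d),np.degrees(np.arctan2(d[1],d[0])))"
```

```text
[0.54410357 0.05236557] 0.038645344176895836 8.236195154558768
```

```bash
python3 -m inch '[1,0,-10,0,30,1,0,-20,0,30,1,0,-30,0,30,1,0,-40,0,30,1,0,-40,0,30]';python3 -m inch '[0,0,0,0,0,0,0,0,0,0,0,0,0,0,0,0,0,0,0,0,0,0,0,0,0,0,0,0,0,0]' 30; python3 -c "
from h import *;v=robot.read_state();print(v['wrist_torque'],v['tool_pos'])"
```

```text
t: 23.73
tool_pos: [0.5438, 0.053, 0.0348]
orientation: [0.23, -3.128, -0.001]
force: [-0.6, -0.2, -0.9]
opening: 0.0279
gripper_force: 0.0
t: 24.23
tool_pos: [0.5468, 0.0531, 0.039]
orientation: [-0.231, 3.132, -0.0]
force: [0.0, 1.0, 1.9]
opening: 0.0087
gripper_force: 30.0
[ 0.08026328 -0.14733424  0.06431964] [0.54681239 0.05306336 0.03904495]
```

```bash
python3 -m inch '[0,0,0,-6,0,0,0,0,-12,0,0,0,0,-18,0,0,0,0,-24,0,0,0,0,-30,0,0,0,0,-36,0,0,0,0,-41,0,0,0,0,-41,0,0,0,0,-41,0]' 30; python3 -c "
from h import *;s=robot.read_state();v=s['orientation'];print(s['wrist_torque'],(2*np.degrees(np.arctan2(v[1],v[0]))-90)%180)"; python3 -m inch '[0,0,0,0,30,0,0,0,0,30,0,0,0,0,30,0,0,0,0,30]';  python3 -m inch '[0,0,20,0,30,0,0,45,0,30,0,0,45,0,30,0,0,45,0,30]'; python3 -c "
from h import *
s=snap('wrist','w8');print(proj('w8',[[.5465,.0525,.084]]))"
```

```text
t: 24.98
tool_pos: [0.5468, 0.0529, 0.039]
orientation: [0.876, 3.016, 0.0]
force: [0.9, -1.1, 4.5]
opening: 0.0088
gripper_force: 30.0
[-0.14452388 -0.15850081 -0.07602967] 57.592587703677026
t: 25.32
tool_pos: [0.5459, 0.0531, 0.0381]
orientation: [-0.879, -3.015, 0.0]
force: [-0.7, -0.1, -0.6]
opening: 0.0264
gripper_force: 0.0
t: 25.65
tool_pos: [0.5477, 0.0531, 0.0851]
orientation: [0.879, 3.013, 0.002]
force: [0.4, 1.1, 0.4]
opening: 0.0283
gripper_force: 0.0
[[320.10945909 224.06995211]]
```

FL turned with the friction torque clearly showing (0.076 N m) and sits at about 0.9 rad. Next, the diagonal BR.

```bash
python3 -m inch '[32,-15,0,7,30,64,-30,0,14,30,96,-46,0,21,30,96,-46,0,28,30,96,-46,0,34,30,96,-46,0,34,30,96,-46,0,34,30]'; python3 -m inch '[0,0,0,0,30,0,0,0,0,30]';  python3 -c "
from h import *
s=robot.read_state();v=s['orientation'];print(s['tool_pos'],(2*np.degrees(np.arctan2(v[1],v[0]))-90)%180)"
```

```text
t: 26.28
tool_pos: [0.6412, 0.0071, 0.0816]
orientation: [0.034, -3.139, -0.0]
force: [0.6, -0.1, -0.0]
opening: 0.0282
gripper_force: 0.0
t: 26.45
tool_pos: [0.6418, 0.0073, 0.0831]
orientation: [0.036, -3.141, -0.0]
force: [-0.0, -0.4, 0.5]
opening: 0.0279
gripper_force: 0.0
[0.64176916 0.00734106 0.08314645] 91.32213032838274
```

```bash
python3 -m inch '[1,-1,-10,0,30,1,-1,-20,0,30,1,-1,-30,0,30,1,-1,-40,0,30,1,-1,-45,0,30,1,-1,-45,0,30]';python3 -m inch '[0,0,0,0,0,0,0,0,0,0,0,0,0,0,0,0,0,0,0,0,0,0,0,0,0,0,0,0,0,0]' 30; python3 -c "
from h import *
s=robot.read_state();v=s['orientation'];print(s['wrist_torque'],s['tool_pos'],(2*np.degrees(np.arctan2(v[1],v[0]))-90)%180)"
```

```text
t: 26.95
tool_pos: [0.6414, 0.0062, 0.0356]
orientation: [0.039, -3.137, -0.0]
force: [-0.3, 0.8, -0.6]
opening: 0.0282
gripper_force: 0.0
t: 27.45
tool_pos: [0.6436, 0.0067, 0.0392]
orientation: [-0.04, 3.14, 0.001]
force: [-1.7, 4.7, 5.2]
opening: 0.0086
gripper_force: 29.6
[0.8086774  0.14284682 0.08105574] [0.64363784 0.0066563  0.03915535] 91.45970136932027
```

```bash
python3 -m inch '[0,0,0,-6,0,0,0,0,-12,0,0,0,0,-18,0,0,0,0,-24,0,0,0,0,-30,0,0,0,0,-34,0,0,0,0,-34,0,0,0,0,-34,0]' 30; python3 -c "
from h import *;s=robot.read_state();v=s['orientation'];print(s['wrist_torque'],(2*np.degrees(np.arctan2(v[1],v[0]))-90)%180)"; python3 -m inch '[0,0,0,0,30,0,0,0,0,30,0,0,0,0,30,0,0,0,0,30]';  python3 -m inch '[0,0,20,0,30,0,0,45,0,30,0,0,45,0,30,0,0,45,0,30]'
```

```text
t: 28.12
tool_pos: [0.6438, 0.0066, 0.0392]
orientation: [0.876, 3.016, 0.001]
force: [-1.2, 5.6, 5.0]
opening: 0.0091
gripper_force: 29.9
[ 0.93360163  0.08446355 -0.05747754] 57.59388453718637
t: 28.45
tool_pos: [0.643, 0.0056, 0.038]
orientation: [-0.88, -3.015, 0.001]
force: [0.6, -1.1, 0.1]
opening: 0.0268
gripper_force: 0.0
t: 28.78
tool_pos: [0.6449, 0.0056, 0.0855]
orientation: [0.879, 3.012, 0.001]
force: [-0.7, 0.2, -0.1]
opening: 0.0278
gripper_force: 0.0
```

```bash
python3 -m inch '[-24,-8,0,7,30,-48,-16,0,14,30,-72,-24,0,21,30,-72,-24,0,28,30,-72,-24,0,36,30,-72,-24,0,36,30,-72,-24,0,36,30]'; python3 -m inch '[0,0,0,0,30,0,0,0,0,30]';  python3 -c "
from h import *
s=robot.read_state();v=s['orientation'];print(s['tool_pos'],(2*np.degrees(np.arctan2(v[1],v[0]))-90)%180)"
```

```text
t: 29.37
tool_pos: [0.5706, -0.018, 0.0824]
orientation: [0.09, -3.139, -0.0]
force: [0.1, 0.1, 0.5]
opening: 0.0277
gripper_force: 0.0
t: 29.53
tool_pos: [0.5712, -0.0179, 0.0829]
orientation: [0.09, -3.14, -0.0]
force: [-0.9, -0.2, -0.6]
opening: 0.0281
gripper_force: 0.0
[ 0.57118712 -0.01785616  0.08292123] 93.28254393341541
```

```bash
python3 -m inch '[1,-1,-10,1,30,1,-1,-20,1,30,1,-1,-30,1,30,1,-1,-40,1,30,1,-1,-45,1,30,1,-1,-45,1,30]';python3 -m inch '[0,0,0,0,0,0,0,0,0,0,0,0,0,0,0,0,0,0,0,0,0,0,0,0,0,0,0,0,0,0]' 30; python3 -m inch '[0,0,0,-6,0,0,0,0,-12,0,0,0,0,-18,0,0,0,0,-24,0,0,0,0,-30,0,0,0,0,-37,0,0,0,0,-37,0,0,0,0,-37,0]' 30; python3 -c "
from h import *;s=robot.read_state();v=s['orientation'];print(s['wrist_torque'],(2*np.degrees(np.arctan2(v[1],v[0]))-90)%180)"
```

```text
t: 30.03
tool_pos: [0.5704, -0.0187, 0.0358]
orientation: [0.121, -3.135, -0.001]
force: [1.0, 0.1, -0.6]
opening: 0.028
gripper_force: 0.0
t: 30.53
tool_pos: [0.5728, -0.0186, 0.0392]
orientation: [-0.122, 3.138, 0.0]
force: [0.9, 2.5, 3.2]
opening: 0.0089
gripper_force: 29.9
t: 31.2
tool_pos: [0.5727, -0.0191, 0.0391]
orientation: [0.875, 3.016, 0.0]
force: [-0.8, 1.1, 5.9]
opening: 0.0088
gripper_force: 30.0
[ 0.1944576   0.126945   -0.08458899] 57.656221868613784
```

```bash
python3 -m inch '[0,0,0,0,30,0,0,0,0,30,0,0,0,0,30,0,0,0,0,30,0,0,20,0,30,0,0,45,0,30,0,0,45,0,30]'; python3 -m inch '[15,32,0,7,30,30,64,0,14,30,46,96,0,21,30,46,96,0,28,30,46,96,0,35,30,46,96,0,41,30,46,96,0,41,30,46,96,0,41,30]'; python3 -m inch '[0,0,0,0,30,0,0,0,0,30]';  python3 -c "
from h import *
s=robot.read_state();v=s['orientation'];print(s['tool_pos'],(2*np.degrees(np.arctan2(v[1],v[0]))-90)%180)"
```

```text
t: 31.78
tool_pos: [0.5751, -0.0193, 0.0882]
orientation: [0.877, 3.01, 0.001]
force: [1.2, -0.4, 2.1]
opening: 0.0281
gripper_force: 0.0
t: 32.45
tool_pos: [0.618, 0.077, 0.0829]
orientation: [0.227, -3.133, 0.0]
force: [-0.6, -0.1, 0.7]
opening: 0.0277
gripper_force: 0.0
t: 32.62
tool_pos: [0.6181, 0.0768, 0.0833]
orientation: [0.227, -3.133, 0.0]
force: [0.3, -1.2, -0.2]
opening: 0.0277
gripper_force: 0.0
[0.61813626 0.07681952 0.0832589 ] 98.28639847986699
```

```bash
python3 -m inch '[0,0,-10,0,30,0,0,-20,0,30,0,0,-30,0,30,0,0,-40,0,30,0,0,-45,0,30,0,0,-45,0,30]';python3 -m inch '[0,0,0,0,0,0,0,0,0,0,0,0,0,0,0,0,0,0,0,0,0,0,0,0,0,0,0,0,0,0]' 30; python3 -m inch '[0,0,0,-6,0,0,0,0,-12,0,0,0,0,-18,0,0,0,0,-24,0,0,0,0,-30,0,0,0,0,-36,0,0,0,0,-41,0,0,0,0,-41,0,0,0,0,-41,0]' 30; python3 -c "
from h import *;s=robot.read_state();v=s['orientation'];print(s['wrist_torque'],(2*np.degrees(np.arctan2(v[1],v[0]))-90)%180)"
```

```text
t: 33.12
tool_pos: [0.6164, 0.0769, 0.0357]
orientation: [0.231, -3.129, -0.0]
force: [-0.6, -0.3, -0.1]
opening: 0.0276
gripper_force: 0.0
t: 33.62
tool_pos: [0.619, 0.0785, 0.0391]
orientation: [-0.232, 3.131, 0.003]
force: [1.2, 4.9, -1.4]
opening: 0.0088
gripper_force: 29.7
t: 34.37
tool_pos: [0.6188, 0.078, 0.0391]
orientation: [0.876, 3.016, 0.002]
force: [1.0, 5.8, 1.0]
opening: 0.0088
gripper_force: 29.8
[ 0.93980126 -0.32364742 -0.06169912] 57.61890231689924
```

```bash
python3 -m inch '[0,0,0,0,30,0,0,0,0,30,0,0,0,0,30,0,0,0,0,30,0,0,20,0,30,0,0,45,0,30,0,0,45,0,30]'; python3 -m inch '[-24,-8,0,0,30,-48,-16,0,0,30,-71,-25,0,0,30,-71,-25,0,0,30,-71,-25,0,0,30]'; python3 -m inch '[0,0,0,0,30,0,0,0,0,30]';
```

```text
t: 34.95
tool_pos: [0.6213, 0.0769, 0.0887]
orientation: [0.878, 3.009, 0.003]
force: [1.3, 0.0, 1.6]
opening: 0.0279
gripper_force: 0.0
t: 35.37
tool_pos: [0.5465, 0.0516, 0.0832]
orientation: [-0.881, -3.015, 0.0]
force: [1.0, 0.2, -0.6]
opening: 0.0282
gripper_force: 0.0
t: 35.53
tool_pos: [0.5484, 0.0522, 0.0839]
orientation: [0.88, 3.014, 0.001]
force: [0.6, -0.2, 0.1]
opening: 0.0279
gripper_force: 0.0
```

```bash
python3 -m inch '[-1,1,-10,0,30,-1,1,-20,0,30,-1,1,-30,0,30,-1,1,-40,0,30,-1,1,-45,0,30,-1,1,-45,0,30]';python3 -m inch '[0,0,0,0,0,0,0,0,0,0,0,0,0,0,0,0,0,0,0,0,0,0,0,0,0,0,0,0,0,0]' 30; python3 -m inch '[0,0,0,-6,0,0,0,0,-12,0,0,0,0,-18,0,0,0,0,-24,0,0,0,0,-30,0,0,0,0,-36,0,0,0,0,-41,0,0,0,0,-41,0,0,0,0,-41,0]' 30; python3 -c "
from h import *;s=robot.read_state();v=s['orientation'];print(s['wrist_torque'],(2*np.degrees(np.arctan2(v[1],v[0]))-90)%180)"
```

```text
t: 36.03
tool_pos: [0.5445, 0.0531, 0.0358]
orientation: [-0.879, -3.012, 0.002]
force: [0.2, 0.1, 0.0]
opening: 0.0278
gripper_force: 0.0
t: 36.53
tool_pos: [0.5468, 0.053, 0.0391]
orientation: [0.88, 3.014, 0.0]
force: [-0.8, -1.0, 4.2]
opening: 0.009
gripper_force: 30.0
t: 37.28
tool_pos: [0.5467, 0.0529, 0.0391]
orientation: [1.876, 2.518, 0.001]
force: [-1.8, -2.7, 5.8]
opening: 0.0089
gripper_force: 30.5
[-0.36734335  0.0884089   0.36611567] 16.627764717903062
```

FL is against the stop (0.37 N m). BR next.

```bash
python3 -m inch '[0,0,0,0,30,0,0,0,0,30,0,0,0,0,30,0,0,0,0,30,0,0,20,0,30,0,0,45,0,30,0,0,45,0,30]'; python3 -m inch '[32,-15,0,7,30,64,-30,0,14,30,96,-46,0,21,30,96,-46,0,28,30,96,-46,0,35,30,96,-46,0,41,30,96,-46,0,41,30,96,-46,0,41,30]'; python3 -m inch '[0,0,0,0,30,0,0,0,0,30]';  python3 -c "
from h import *
s=robot.read_state();v=s['orientation'];print(s['tool_pos'],(2*np.degrees(np.arctan2(v[1],v[0]))-90)%180)"
```

```text
t: 37.87
tool_pos: [0.5491, 0.0532, 0.0881]
orientation: [1.877, 2.513, 0.006]
force: [1.3, 0.4, 1.2]
opening: 0.0279
gripper_force: 0.0
t: 38.53
tool_pos: [0.642, 0.0071, 0.0827]
orientation: [-0.885, -3.014, 0.0]
force: [0.4, -0.1, -0.6]
opening: 0.0277
gripper_force: 0.0
t: 38.7
tool_pos: [0.6421, 0.0072, 0.0834]
orientation: [0.884, 3.015, -0.0]
force: [-0.1, -0.4, 0.2]
opening: 0.0276
gripper_force: 0.0
[0.64213173 0.00716474 0.08337923] 57.31281824861961
```

```bash
python3 -m inch '[1,-1,-10,0,30,1,-1,-20,0,30,1,-1,-30,0,30,1,-1,-40,0,30,1,-1,-45,0,30,1,-1,-45,0,30]';python3 -m inch '[0,0,0,0,0,0,0,0,0,0,0,0,0,0,0,0,0,0,0,0,0,0,0,0,0,0,0,0,0,0]' 30; python3 -m inch '[0,0,0,-6,0,0,0,0,-12,0,0,0,0,-18,0,0,0,0,-24,0,0,0,0,-30,0,0,0,0,-36,0,0,0,0,-41,0,0,0,0,-41,0,0,0,0,-41,0]' 30; python3 -c "
from h import *;s=robot.read_state();v=s['orientation'];print(s['wrist_torque'],(2*np.degrees(np.arctan2(v[1],v[0]))-90)%180)"
```

```text
t: 39.2
tool_pos: [0.6414, 0.0062, 0.0356]
orientation: [-0.88, -3.012, 0.001]
force: [-0.3, 0.4, -0.2]
opening: 0.028
gripper_force: 0.0
t: 39.7
tool_pos: [0.6441, 0.0064, 0.0392]
orientation: [0.88, 3.014, 0.001]
force: [2.3, 2.7, 0.2]
opening: 0.0086
gripper_force: 30.0
t: 40.45
tool_pos: [0.6439, 0.0061, 0.0392]
orientation: [1.876, 2.518, 0.001]
force: [0.1, 1.4, 5.2]
opening: 0.009
gripper_force: 30.4
[ 0.33123214 -0.34319351  0.32399693] 16.624141586680068
```

```bash
python3 -m inch '[0,0,0,0,30,0,0,0,0,30,0,0,0,0,30,0,0,0,0,30,0,0,20,0,30,0,0,45,0,30,0,0,45,0,30]'; python3 -m inch '[-24,-8,0,7,30,-48,-16,0,14,30,-72,-25,0,21,30,-72,-25,0,28,30,-72,-25,0,35,30,-72,-25,0,41,30,-72,-25,0,41,30,-72,-25,0,41,30]'; python3 -m inch '[0,0,0,0,30,0,0,0,0,30]';  python3 -c "
from h import *
s=robot.read_state();v=s['orientation'];print(s['tool_pos'],(2*np.degrees(np.arctan2(v[1],v[0]))-90)%180)"
```

```text
t: 41.03
tool_pos: [0.6457, 0.0058, 0.088]
orientation: [1.878, 2.513, 0.005]
force: [0.7, 0.8, 1.9]
opening: 0.028
gripper_force: 0.0
t: 41.7
tool_pos: [0.5708, -0.0189, 0.0827]
orientation: [-0.885, -3.013, 0.0]
force: [0.1, 0.6, 0.2]
opening: 0.0283
gripper_force: 0.0
t: 41.87
tool_pos: [0.5711, -0.0189, 0.083]
orientation: [-0.884, -3.014, 0.0]
force: [0.7, -0.0, 0.1]
opening: 0.028
gripper_force: 0.0
[ 0.57110613 -0.01889038  0.08304059] 57.307302992140194
```

```bash
python3 -m inch '[1,0,-10,0,30,1,0,-20,0,30,1,0,-30,0,30,1,0,-40,0,30,1,0,-45,0,30,1,0,-45,0,30]';python3 -m inch '[0,0,0,0,0,0,0,0,0,0,0,0,0,0,0,0,0,0,0,0,0,0,0,0,0,0,0,0,0,0]' 30; python3 -m inch '[0,0,0,-6,0,0,0,0,-12,0,0,0,0,-18,0,0,0,0,-24,0,0,0,0,-30,0,0,0,0,-36,0,0,0,0,-41,0,0,0,0,-41,0,0,0,0,-41,0]' 30; python3 -c "
from h import *;s=robot.read_state();v=s['orientation'];print(s['wrist_torque'],(2*np.degrees(np.arctan2(v[1],v[0]))-90)%180)"
```

```text
t: 42.37
tool_pos: [0.5704, -0.0187, 0.0358]
orientation: [-0.88, -3.012, 0.001]
force: [0.1, 0.2, 0.2]
opening: 0.0279
gripper_force: 0.0
t: 42.87
tool_pos: [0.5728, -0.0191, 0.0392]
orientation: [0.88, 3.014, 0.0]
force: [-0.4, -0.3, 3.8]
opening: 0.0092
gripper_force: 30.0
t: 43.62
tool_pos: [0.5723, -0.0195, 0.0391]
orientation: [1.881, 2.515, -0.001]
force: [-3.1, -2.0, 5.5]
opening: 0.0089
gripper_force: 30.5
[-0.40580295  0.42506246  0.38830191] 16.430639834122275
```

Next is BL, the last one.

```bash
python3 -m inch '[0,0,0,0,30,0,0,0,0,30,0,0,0,0,30,0,0,0,0,30,0,0,20,0,30,0,0,45,0,30,0,0,45,0,30]'; python3 -m inch '[15,32,0,7,30,30,64,0,14,30,46,97,0,21,30,46,97,0,28,30,46,97,0,35,30,46,97,0,41,30,46,97,0,41,30,46,97,0,41,30]'; python3 -m inch '[0,0,0,0,30,0,0,0,0,30]';  python3 -c "
from h import *
s=robot.read_state();v=s['orientation'];print(s['tool_pos'],(2*np.degrees(np.arctan2(v[1],v[0]))-90)%180)"
```

```text
t: 44.2
tool_pos: [0.5753, -0.0192, 0.0883]
orientation: [1.877, 2.512, 0.005]
force: [0.7, 0.2, 1.4]
opening: 0.0278
gripper_force: 0.0
t: 44.87
tool_pos: [0.6181, 0.0782, 0.0829]
orientation: [-0.885, -3.014, 0.0]
force: [0.1, 0.2, 0.1]
opening: 0.028
gripper_force: 0.0
t: 45.03
tool_pos: [0.6182, 0.0779, 0.0833]
orientation: [-0.885, -3.014, -0.0]
force: [-0.2, -0.0, -0.5]
opening: 0.028
gripper_force: 0.0
[0.61817523 0.07790492 0.08330394] 57.278313162120526
```

```bash
python3 -m inch '[0,0,-10,0,30,0,0,-20,0,30,0,0,-30,0,30,0,0,-40,0,30,0,0,-45,0,30,0,0,-45,0,30]';python3 -m inch '[0,0,0,0,0,0,0,0,0,0,0,0,0,0,0,0,0,0,0,0,0,0,0,0,0,0,0,0,0,0]' 30; python3 -m inch '[0,0,0,-6,0,0,0,0,-12,0,0,0,0,-18,0,0,0,0,-24,0,0,0,0,-30,0,0,0,0,-36,0,0,0,0,-41,0,0,0,0,-41,0,0,0,0,-41,0]' 30; python3 -c "
from h import *;s=robot.read_state();v=s['orientation'];print(s['wrist_torque'],(2*np.degrees(np.arctan2(v[1],v[0]))-90)%180)"
```

```text
t: 45.53
tool_pos: [0.6164, 0.078, 0.0356]
orientation: [-0.88, -3.012, 0.002]
force: [-0.3, 0.5, -0.2]
opening: 0.0281
gripper_force: 0.0
t: 46.03
tool_pos: [0.6188, 0.0781, 0.0392]
orientation: [0.88, 3.014, 0.001]
force: [0.2, -0.0, 2.5]
opening: 0.0084
gripper_force: 30.0
t: 46.78
tool_pos: [0.6186, 0.0778, 0.0392]
orientation: [1.877, 2.518, 0.0]
force: [-2.9, -1.6, 5.2]
opening: 0.0093
gripper_force: 30.4
[-0.34593022  0.32967469  0.37714065] 16.616855327280803
```

All four have hit their stops. I'll release, back off towards the robot, and use the last picture to check.

```bash
python3 -m inch '[0,0,0,0,30,0,0,0,0,30,0,0,0,0,30,0,0,0,0,30,0,0,40,0,30,0,0,80,0,30,0,0,110,0,30,0,0,110,0,30]'; python3 -m inch '[-160,-230,30,0,30,-160,-230,30,0,30,-160,-230,30,0,30,-160,-230,30,0,30,-160,-230,30,0,30,-160,-230,30,0,30,-160,-230,30,0,30,-160,-230,30,0,30,-160,-230,30,0,30,-160,-230,30,0,30]'; python3 -c "
from h import *;snap('top','top9');snap('side','s9')
a=cv2.resize(cv2.imread('pics/top9.png')[100:285,250:450],None,fx=2,fy=2,interpolation=cv2.INTER_CUBIC)
b=cv2.resize(cv2.imread('pics/s9.png')[170:320,220:400],None,fx=2.2,fy=2.2,interpolation=cv2.INTER_CUBIC)
o=np.zeros((370,800,3),np.uint8);o[:,:400]=a;o[:b.shape[0],400:400+b.shape[1]]=b;cv2.imwrite('pics/fin.png',o)"
```

```text
t: 47.45
tool_pos: [0.6228, 0.0784, 0.1572]
orientation: [1.874, 2.509, 0.012]
force: [1.1, 0.3, 1.6]
opening: 0.0278
gripper_force: 0.0
t: 48.28
tool_pos: [0.4584, -0.1517, 0.1782]
orientation: [-1.882, -2.516, -0.001]
force: [-0.1, 0.4, -0.2]
opening: 0.0276
gripper_force: 0.0
```

View pics/fin.png

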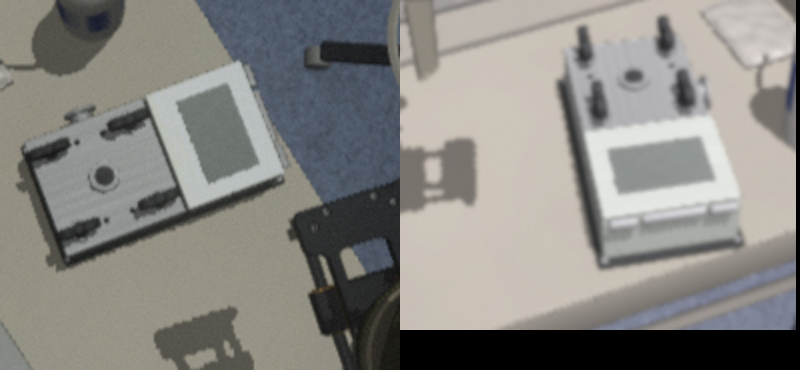

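The lid is flat shut, all four wings point along the chamber's y in line with their marks, no pins are left on the table, and the bottle and pouch haven't moved. Handing in.

```bash
python3 -c "
from plant import job;print(job.close_job())"
```

```text
the job is handed in; nothing more can be done
None
```

I handed the job in at about 48 s: all three pins are in the well, the lid is snapped shut, and all four wing screws were brought half way and then fully home in cross order; `close_job()` returned no verdict.

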